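# Clamp a stencilled glass block in the engraving jig

## Task

Slide the glass block fully home in the engraving jig, flat on the cork and touching both the end stop and the side stop, without knocking it hard against them. Then screw the clamp down with its wing knob until the rubber foot holds the glass snugly, with about 40 N, taking care not to overtighten and crack it. Let go of everything and leave the other things on the bench alone.

Things in the scene. Friction and masses are not known exactly. Their poses are not given: they have to be found in the camera images.
- home (a point): Point of the fixed engraving jig: where the centre of the glass block is when fully home. x axis: along the jig towards its end stop; y: towards its side stop; z up. The jig is an aluminium base 290 x 150 x 14 mm on the table (its centre 20 mm from here in -x) with a cork bed; the bed's surface is 18 mm above the table, 9 mm below this point, and reaches 158 mm in -x, 71 mm either way in y.
- end_stop (a point): Middle of the face of the end stop, a steel bar across the far end of the bed (80 mm from the home point in its +x), 80 mm wide, 12 mm thick, rising 14 mm above the bed. This point is 7 mm above the bed; axes as the home point. Driving the glass against a stop with more than 25 N chips it.
- side_stop (a point): Middle of the face of the side stop, a steel bar along the bed (28 mm from the home point in its +y), only 50 mm long (15 to 65 mm in +x of the home point), 12 mm thick, rising 14 mm above the bed. This point is 7 mm above the bed; axes as the home point.
- boss (a point): Top centre of the round grey boss that guides the clamp screw, on the screw's vertical axis, 92 mm above the table, 50 mm from the home point in its +x. The boss is 34 mm across and reaches down to 63 mm above the table (27 mm above the top of the glass). A grey arm, no higher, joins it to a post behind the end stop. Nothing stands above it but the wing knob.
- glass_center (a point): Centre (half-way up) of the loose opal-white glass block, 160 mm long (its x axis), 56 mm wide (y), 18 mm thick (z), about 0.4 kg, with a dark fish stencil near one end of its top. It starts flat on the cork bed, 36 to 62 mm short of the end stop, 5 to 16 mm off the side stop and up to 0.1 rad askew.
- wing (a point): Grip point of the clamp screw: centre of the black wing of its knob, on the vertical axis. The wing is an upright bar 60 mm long (this point's x axis), 13 mm thick (y), 28 mm high (14 mm above and below here). Turned clockwise seen from above, it sinks 20 mm a turn (3.2 mm per rad); anticlockwise it rises as much. It stays where left. Running free it takes 0.25 N m.
- screw_end (a point): Lower end of the clamp screw's steel stem, 77 mm below the wing's grip point. On it swivels a rubber foot, 22 mm across, its underside 3.5 to 8.5 mm lower, different each time, and starts 3 to 11 mm above the glass's top. Once it bears on the glass, each 0.1 rad of turn adds about 8 N and each newton 0.0032 N m of turning torque (0.38 N m in all at 40 N). Under 20 N is loose; over 60 N cracks it.
- scissors: Bystander: steel scissors, 190 mm long, lying on the table.
- swab_jar: Bystander: turquoise jar of cotton swabs, 72 mm across, 100 mm high.
- tape_roll: Bystander: roll of masking tape lying flat, 90 mm across, 24 mm high.
- craft_knife: Bystander: aluminium craft knife, 150 mm long, lying on the table beside the jig, on the side away from the side stop.
- pen: Bystander: white pen, 125 mm long, lying on the table.
- paint_jar: Bystander: small glass jar with black cap, 48 mm across, 52 mm high, standing beside the jig on the side stop's side.
- offcut: Bystander: glass offcut 75 x 50 x 6 mm, lying beside the jig on the side stop's side.
Mind the look-alikes: they are no part of the job. What is shaped like the part that bears glass_center but orange or red is not meant.

How it is judged (in metres and radians):
On the way, in this order (a step that is already met when the one before it is completed fails the run):
1. the glass block is home against both stops (x of glass_center in the frame of home between -0.003 and 0.003 m and y of glass_center in the frame of home between -0.003 and 0.003 m and z of glass_center in the frame of home between -0.003 and 0.003 m and angle between the x axis of glass_center and the x axis of home, either way round below 0.05 rad), for 0.2 s.
2. the clamp foot presses the glass with 20 to 60 N (all of step 1 and contact force between screw and glass between 20 and 60 N), for 0.3 s.
At the end, for the whole second after the job is handed in: The glass block lies at rest flat on the cork, its centre within 3 mm of the home point in each direction and its length within 0.05 rad of the jig's, and the clamp foot presses on it with 20 to 60 N, with everything let go (all of step 2 and linear speed of glass below 0.01 m/s); the robot touches nothing.
It fails at once if the clamp foot presses the glass with more than 60 N (contact force between screw and glass above 60 N).
It fails at once if the glass is driven against the jig's stops with more than 25 N (contact force between any of jig_c2, jig_c3 and glass above 25 N).
It fails at once if one of the other things on the bench is moved by more than 20 mm (distance of any of scissors, swab_jar, tape_roll, craft_knife, pen, paint_jar, offcut from where it was at the start of the episode above 0.02 m).
It also fails if it takes over 72 s, if anything falls off the work surface, if the arm or the gripper's body presses on something with over 40 N, if the wrist force passes 120 N, or if a joint passes its speed limit or range.

## Robot

A 6-joint arm with a two-finger parallel gripper is mounted at the origin on the work surface. World frame = base frame: x ahead of the robot, y to its left, z up, the work surface at z = 0. Lengths are in m, angles in degrees, forces in N, time in s.
With the tool pointing down it reaches from about 0.425 to 1.125 m from the base axis. Payload 14.9 kg.
Tool frame: the origin (TCP) lies on the centre line of the jaws, within the pads' length; the fingertips stand 14 mm ahead of it and the grasp point (between the pads) lies 5 mm behind it; z points along the fingers, y is the direction in which the jaws open and shut (so a half turn about z gives the same grasp; the last joint's range is limited). The gripper opens to 91 mm and grips with 3 to 60 N. Pads are 32 mm wide; open, the fingers measure 118 mm over their backs; the gripper's body (76 mm by 178 mm) begins 60 mm behind the grasp point.
Start: joints at [-77.424, 21.709, 99.362, -0, 58.929, -1.908], TCP at [0.175, -0.678, 0.228] pointing down, gripper open.
Joint ranges: [-158.91, 158.91], [-42.39, 125.64], [0.06, 152.35], [-60.88, 240.88], [17.5, 164.5], [-176.32, 176.32]. Speed limits (degrees/s): [108.29, 108.29, 136.94, 180, 180, 180].

## Interface

Orientations are given as a 3x3 rotation matrix whose columns are the frame's x, y, z axes.
In Python, from workcell import env gives the robot as it stands.
- The arm moves only by the tool carry_out, never from a script. Its argument "motion" is one flat list of numbers, 7 for each row, row after row: the closure, from 0 (fully open) to 1 (shut), then the shift along the tool's x, y, z in m, then the turn, a rotation vector about the tool's x, y, z in degrees. In form: [grip, x, y, z, ax, ay, az, grip, x, y, z, ax, ay, az, ...]. A call has 1 to 20 rows; each row shifts and turns the commanded pose from where the row before left it, along the tool's axes as they then stand; what a row does not reach is not made up. A row lasts 1/12 s, in which the tool goes at most 41.7 mm and 7.16 degrees, less where a joint would pass 70% of its speed; a pose out of reach is approached as far as the arm can. A call is refused whole if a number of a shift passes 0.0417 or a number of a turn 7.16, either way. A call with a gripper value outside its range is refused whole. The fingers move at their own pace and stop on an object; the grip force is fixed at half the most. Time passes only in rows, so rows that do not move let the fingers close. It gives the time, the measured TCP pose, the force and the opening at its end, in the units of the state.
- env.state(): the state, without advancing time (a new reading comes with each control period).
- env.capture(name): name is "scene" or "top" or "wrist"; returns the picture (480x640x3 uint8, red, green, blue); there is no depth.
- env.get_calibration(name): a dict with "fov_y" (degrees; the focal length in pixels is half the picture's height over the tangent of half this angle, whatever the lens; pixels are square), "cx", "cy" (the principal point, pixels), "k1" (the pictures are not rectified: a ray, as slopes to the right and down, at radius r is drawn at 1 + k1 r^2 times it, then the intrinsics apply), "R" (3x3) and "t" (3): a world point X has camera coordinates R X + t; the wrist camera has in their place "mount" (4x4, takes a point from camera to tool coordinates, whose origin is the TCP and whose axes are the flange's). Camera axes: x right, y down, z forward; pixel columns grow to the right and rows downward; lengths in m; the calibration is good to about 2 mm. A picture is of the moment at which its call begins: read the wrist's pose just before it. get_calibration takes no time and is no camera call.
- env.close_job(): hands the job in, once; it reports no verdict.
Trained networks look in the newest picture that a camera, given by its name, has taken for a name from the list of things; names that differ only in an ending like _2 or _b are one class to them, and where a whole thing is asked for, a point or a joint stands for the part that bears it (a point fixed in the world has none). Each returns a list of dicts, best first, with "p" (0 to 1); they miss things now and then, are a little off and sometimes report something else, mostly with a low value. They report only what shows in the picture. A call takes as long as a camera call. They do not tell look-alikes from the thing itself.
- env.search_frame(camera, thing): "centre" ([x, y, z] in m, in world coordinates, good to about 4 mm: the middle of the surface that is visible of it).
The state is a dict: "clock": time; "joint_positions": joint angles; "dq": joint speeds; "tau": joint torques, N m; "tcp_pos": TCP position; "ee_rot": TCP orientation; "ft_force": force on the tool from outside, world axes, zero at the start; "torque": the same for the moment, N m; "opening": opening from 0.0 (shut) to 1.0 (fully open).
Only numpy, scipy, OpenCV 4.12 (cv2) and the standard library are available. Lean on these libraries where they do the work, as an engineer would, in place of code of your own. Each camera call takes 0.05 s, during which the arm holds its last target. There are 200 camera calls.

## Working session

There is one attempt and no reset: what is moved stays moved. The work goes in short steps, Python scripts to look and compute and a tool call to move; the robot and the scene stay as the last step left them, time stands still between calls to the robot, and variables do not carry over. Pictures are saved under pics/ and viewed, about 8 in all and at most 12, crops included, and the job is handed in when it is done.

Besides the shell and the picture viewer there is one more tool, called after "Emit:" as a command line: name --argument value ..., lists and objects as JSON in quotes. carry_out: Moves the arm, as the interface text tells. Its arguments: {"type":"object","properties":{"motion":{"type":"array"}},"required":["motion"]}

```bash
mkdir -p pics; ls
cat > h.py <<'E'
import numpy as np,cv2
from workcell import env
def snap(n,f):
    im=env.capture(n); cv2.imwrite('pics/'+f,cv2.cvtColor(im,cv2.COLOR_RGB2BGR)); return im
def cam(n):
    c=env.get_calibration(n); f=240/np.tan(np.radians(c['fov_y']/2))
    if 'R' in c and c.get('R') is not None: R=np.array(c['R']);t=np.array(c['t'])
    else:
        M=np.array(c['mount']);s=env.state();T=np.eye(4);T[:3,:3]=s['ee_rot'];T[:3,3]=s['tcp_pos']
        W=np.linalg.inv(T@M);R=W[:3,:3];t=W[:3,3]
    return R,t,np.array([[f,0,c['cx']],[0,f,c['cy']],[0,0,1]]),c['k1']
def proj(c,X):
    R,t,K,k=c; p=np.atleast_2d(X)@R.T+t; s=p[:,:2]/p[:,2:]; s=s*(1+k*(s**2).sum(1,keepdims=True)); return s*K[0,0]+K[:2,2]
def ray(c,uv,z):
    R,t,K,k=c; d=(np.atleast_2d(uv)-K[:2,2])/K[0,0]; s=d.copy()
    for _ in range(30): s=d/(1+k*(s**2).sum(1,keepdims=True))
    D=np.c_[s,np.ones(len(s))]@R; C=-R.T@t
    return C+D*((z-C[2])/D[:,2:])
E
python3 - <<'E'
from h import *
a=snap('scene','s0.png');b=snap('top','t0.png');snap('wrist','w0.png')
for n in('scene','top'):
  R,t,K,k=cam(n);print(n,-R.T@t,K[0,0],k)
  for th in('home','end_stop','side_stop','boss','glass_center','wing','craft_knife','paint_jar','offcut','swab_jar','tape_roll'):
    print(th,[(np.round(d['centre'],4).tolist(),round(d['p'],2)) for d in env.search_frame(n,th)[:3]])
print(env.state()['clock'])
E
```

```text
pics
scene [ 1.16134634 -0.52356206  0.88807051] 468.2281847776704 0.028929484891871908
home [([0.6396, 0.0059, 0.0172], 0.96)]
end_stop [([0.641, 0.0086, 0.0165], 0.97), ([0.7312, 0.123, 0.0462], 0.25)]
side_stop [([0.6487, 0.0032, 0.0191], 0.73)]
boss [([0.6384, 0.0036, 0.0219], 0.94), ([0.6442, 0.0118, 0.1327], 0.37), ([0.5514, -0.0942, 0.0103], 0.34)]
glass_center [([0.2041, -0.3155, 0.0185], 0.88), ([0.6922, -0.2216, 0.0171], 0.84), ([0.2966, 0.1905, 0.0218], 0.82)]
wing [([0.6453, 0.01, 0.129], 0.64), ([0.557, 0.2017, 0.0061], 0.61)]
craft_knife [([0.4625, -0.3867, 0.024], 0.61), ([0.5483, -0.0917, 0.0101], 0.54)]
paint_jar [([0.7337, 0.1237, 0.0426], 0.8)]
offcut [([0.5561, 0.2013, 0.0047], 0.88)]
swab_jar [([0.6368, 0.3843, 0.0572], 0.85), ([0.5498, -0.0913, 0.0102], 0.54)]
tape_roll [([0.4652, -0.3917, 0.0209], 0.71)]
top [0.35784431 0.01175678 1.21208884] 455.5022806540222 -0.06775800989867665
home [([0.587, 0.0441, 0.0201], 0.6)]
end_stop [([0.5453, -0.086, 0.008], 0.74), ([0.634, 0.0257, 0.1391], 0.4)]
side_stop [([0.5889, 0.0493, 0.0222], 0.93)]
boss [([0.5886, 0.0428, 0.017], 0.8), ([0.6053, -0.3713, 0.0053], 0.56)]
glass_center [([0.541, 0.037, 0.0374], 0.98), ([0.2893, 0.1977, 0.0173], 0.78), ([0.3271, -0.1566, 0.0198], 0.77)]
wing [([0.6346, 0.0221, 0.1404], 0.49)]
craft_knife [([0.5902, 0.0433, 0.0185], 0.72)]
paint_jar [([0.7206, 0.1374, 0.0539], 0.82)]
offcut [([0.56, 0.2015, 0.0053], 0.93)]
swab_jar [([0.6225, 0.3887, 0.0745], 0.94)]
tape_roll [([0.5876, 0.0426, 0.0155], 0.63), ([0.3657, 0.4311, 0.0059], 0.15)]
1.25
```

View pics/t0.png

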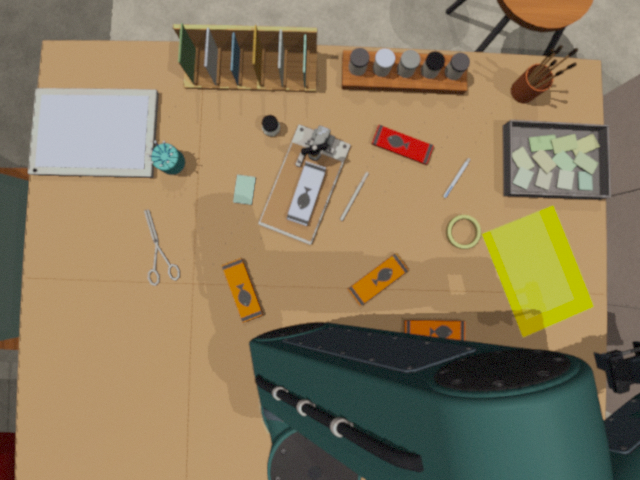

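View pics/s0.png

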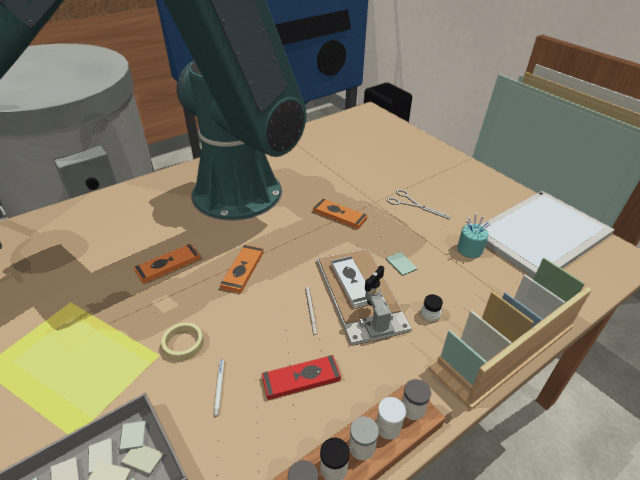

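The top view shows the jig at about (305,180), with its end stop and clamp at the upper end and the white glass at (307,193). The orange and red look-alikes lie elsewhere. I'll zoom in on the jig next.

Run:
```python
import cv2,numpy as np
t=cv2.imread('pics/t0.png')[110:250,245:365];s=cv2.imread('pics/s0.png')[235:355,305:425]
a=cv2.resize(t,None,fx=4,fy=4,interpolation=cv2.INTER_CUBIC)
cv2.imwrite('pics/c0.png',a)
b=cv2.resize(s,(560,560),interpolation=cv2.INTER_CUBIC)
cv2.imwrite('pics/c1.png',b)
```

```text
(no output)
```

View pics/c0.png

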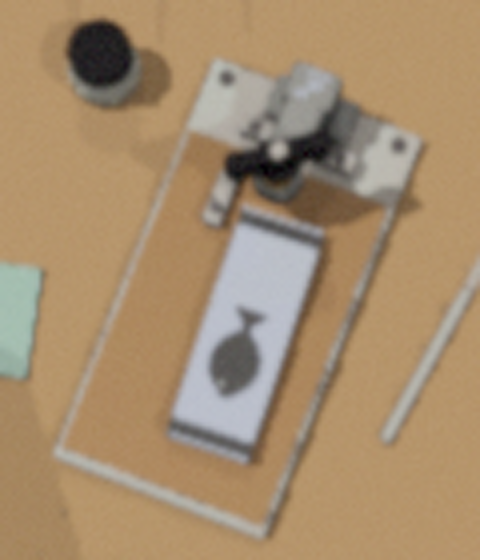

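Run:
```python
from h import *
c=cam('top')
def rect(px,z):
    P=ray(c,np.array(px)/4+[245,110],z)
    ctr=P.mean(0); ax=(P[0]+P[1]-P[2]-P[3])/2
    print(np.round(P,4).tolist(),'ctr',ctr.round(4),'len',np.linalg.norm(ax[:2]).round(4),'w',np.linalg.norm(P[0]-P[1]).round(4),'ang',np.degrees(np.arctan2(ax[1],ax[0])).round(2)); return ctr,ax/np.linalg.norm(ax)
b,ax=rect([(218,58),(425,138),(267,537),(57,453)],.014)
print('home',b+.02*ax)
g,gx=rect([(242,205),(325,235),(250,462),(168,432)],.036)
h=b+.02*ax; yv=np.array([-ax[1],ax[0],0]);d=g-h;print('glass in home',d@ax,d@yv,'boss',h+.05*ax)
print('knob',ray(c,[[279/4+245,152/4+110]],.14), ray(c,np.array([[234,165],[325,138]])/4+[245,110],.13))
print(env.get_calibration('wrist'))
print(env.state()['ee_rot'],env.state()['ft_force'])
```

```text
[[0.7332, 0.0572, 0.014], [0.6829, -0.0832, 0.014], [0.4122, 0.0148, 0.014], [0.4636, 0.1548, 0.014]] ctr [0.573  0.0359 0.014 ] len 0.2873 w 0.1492 ang -19.91
home [0.59181469 0.02909484 0.014     ]
[[0.6282, 0.0375, 0.036], [0.61, -0.0174, 0.036], [0.4595, 0.0272, 0.036], [0.4774, 0.0809, 0.036]] ctr [0.5438 0.032  0.036 ] len 0.1569 w 0.0578 ang -16.27
glass in home -0.0461639446852432 -0.01358858774426049 boss [0.63882632 0.0120682  0.014     ]
knob [[0.63724348 0.01408192 0.14      ]] [[ 0.63097651  0.04101965  0.13      ]
 [ 0.64939938 -0.01345883  0.13      ]]
{'fov_y': 59.50188585026537, 'cx': 319.4786355216721, 'cy': 237.76562796304705, 'k1': -0.07084015400997949, 'mount': array([[ 7.51704265e-04, -9.64084256e-01, -2.65595523e-01,
         7.54878343e-02],
       [ 9.99999702e-01,  7.72169442e-04,  2.73635594e-05,
        -6.82191682e-04],
       [ 1.78703970e-04, -2.65595465e-01,  9.64084549e-01,
        -1.56211293e-01],
       [ 0.00000000e+00,  0.00000000e+00,  0.00000000e+00,
         1.00000000e+00]])}
[[ 9.68214895e-01  2.50119805e-01 -1.58758837e-05]
 [ 2.50119806e-01 -9.68214894e-01  3.67349295e-05]
 [-6.18313364e-06 -3.95381789e-05 -9.99999999e-01]] [-0.03417295  0.03180626  0.40273269]
```

Emit:
carry_out --motion '[0,0,0,0,0,0,-7.1,0,0,0,0,0,0,-7.1,0,0,0,0,0,0,-7.1,0,0,0,0,0,0,-7.1,0,0,0,0,0,0,-7.1,0,0,0,0,0,0,-7.1,0,0,0,0,0,0,-7.1,0,0,0,0,0,0,-7.1,0,0,0,0,0,0,-7.1,0,0,0,0,0,0,-7.1,0,0,0,0,0,0,-7.1,0,0,0,0,0,0,-7.1,0,0,0,0,0,0,-7.1,0,0,0,0,0,0,-7.1,0,0,0,0,0,0,-7.1,0,0,0,0,0,0,-7.1,0,0,0,0,0,0,-7.1,0,0,0,0,0,0,-7.1,0,0,0,0,0,0,-7.1,0,0,0,0,0,0,-7.1]'

```text
clock: 2.92
tcp_pos: [0.1751, -0.6778, 0.2279]
ee_rot: [[-0.919, 0.393, -0.0], [0.393, 0.919, 0.0], [0.0, -0.0, -1.0]]
ft_force: [-0.8, 0.2, 0.5]
opening: 0.997
```

Emit:
carry_out --motion '[0,0,0,0,0,0,-3.5,0,-0.0136,0.0359,0,0,0,0,0,-0.0136,0.0359,0,0,0,0,0,-0.0136,0.0359,0,0,0,0,0,-0.0136,0.0359,0,0,0,0,0,-0.0136,0.0359,0,0,0,0,0,-0.0136,0.0359,0,0,0,0,0,-0.0136,0.0359,0,0,0,0,0,-0.0136,0.0359,0,0,0,0,0,-0.0136,0.0359,0,0,0,0,0,-0.0136,0.0359,0,0,0,0,0,-0.0136,0.0359,0,0,0,0,0,-0.0136,0.0359,0,0,0,0,0,-0.0136,0.0359,0,0,0,0]'

```text
clock: 4.08
tcp_pos: [0.502, -0.2982, 0.2282]
ee_rot: [[-0.94, 0.342, 0.0], [0.342, 0.94, -0.0], [-0.0, -0.0, -1.0]]
ft_force: [0.6, -0.8, -0.1]
opening: 0.997
```

Emit:
carry_out --motion '[0,0.0073,0.0363,0,0,0,0,0,0.0073,0.0363,0,0,0,0,0,0.0073,0.0363,0,0,0,0,0,0.0073,0.0363,0,0,0,0,0,0.0073,0.0363,0,0,0,0,0,0.0073,0.0363,0,0,0,0,0,0.0073,0.0363,0,0,0,0,0,0.0073,0.0363,0,0,0,0,0,0.0073,0.0363,0,0,0,0,0,0,0,0,0,0,0,0,0,0,0,0,0,0,0,0,0,0,0,0,0]'

```text
clock: 5.08
tcp_pos: [0.5509, 0.0296, 0.2279]
ee_rot: [[-0.94, 0.342, -0.0], [0.342, 0.94, -0.0], [0.0, -0.0, -1.0]]
ft_force: [0.3, 0.6, 0.3]
opening: 0.998
```

Run:
```python
from h import *
snap('wrist','w1.png')
for th in('glass_center','wing','boss','side_stop'):
    print(th,[(np.round(d['centre'],4).tolist(),round(d['p'],2)) for d in env.search_frame('wrist',th)[:3]])
s=env.state();print(s['joint_positions'],s['ft_force'],s['torque'])
```

```text
glass_center [([0.5407, 0.0369, 0.0368], 0.89), ([0.3355, -0.1551, 0.0148], 0.81), ([0.707, -0.1599, 0.0164], 0.77)]
wing [([0.6372, 0.0028, 0.1395], 0.65)]
boss [([0.5468, 0.0618, 0.0157], 0.97)]
side_stop [([0.5501, 0.059, 0.0202], 0.66)]
[ 5.70283056e-01  8.38330811e+00  1.16616626e+02 -5.13098807e-04
  5.50005760e+01 -6.93355240e+01] [-0.23782203  0.45280365  0.62514924] [ 0.03334469 -0.16814478  0.03671891]
```

View pics/w1.png

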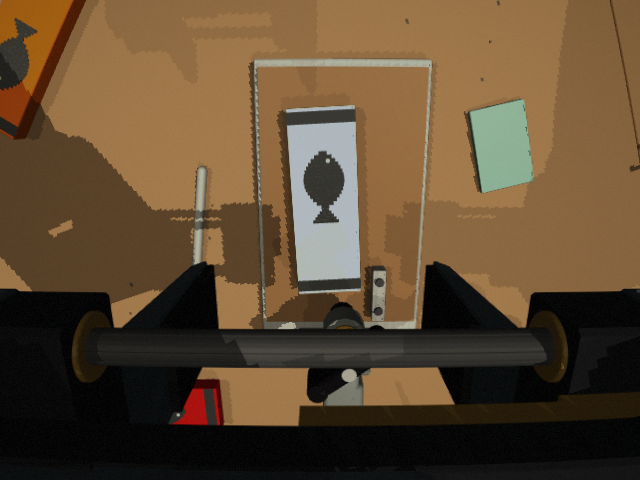

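The wrist view shows the glass with corners near (287,111), (355,106), (361,290) and (298,293). The jig's rear edge is at row 61, the side stop is at (379,293), and the knob is at (340,375), partly hidden by the gripper.

Run:
```python
from h import *
c=cam('wrist');print('cam',-c[0].T@c[1])
J=ray(c,[(252,61),(433,61),(263,300),(416.5,320)],.014)
a=J[2]-J[0];b=J[3]-J[1];ang=[np.degrees(np.arctan2(v[1],v[0])) for v in(a,b)]
r=J[0]-J[1];print('side angs',ang,'rear edge dir',np.degrees(np.arctan2(r[1],r[0]))+90,'width',np.linalg.norm(r[:2]))
th=np.radians(np.mean(ang));ax=np.array([np.cos(th),np.sin(th),0]);y=np.array([-ax[1],ax[0],0])
h=(J[0]+J[1])/2+.165*ax;print('home',h)
S=ray(c,[(373,267),(385.5,266),(384.5,320)],.032);print('sidestop rear corners in jig',[((p-h)@ax,(p-h)@y) for p in S],'expect x15, y28..40, x65')
G=ray(c,[(287,111),(355,106),(360.5,290),(298,293)],.036)
g=G.mean(0);v=(G[2]+G[3]-G[0]-G[1])/2;print('len',np.linalg.norm(v),'w',np.linalg.norm(G[0]-G[1]),np.linalg.norm(G[2]-G[3]),'ang',np.degrees(np.arctan2(v[1],v[0])))
print('glass',g,'in home',(g-h)@ax,(g-h)@y)
print('knob white top',ray(c,[(349,376)],.14),'boss',h+.05*ax)
```

```text
cam [0.48035567 0.05535851 0.3841692 ]
side angs [np.float64(-19.524154821340815), np.float64(-20.056397480248314)] rear edge dir -19.855678465711065 width 0.15058527883318343
home [0.59555866 0.0349451  0.014     ]
sidestop rear corners in jig [(np.float64(0.009663885288426544), np.float64(0.027495619421044726)), (np.float64(0.00879271338271694), np.float64(0.038609361466524876)), (np.float64(0.06169018978978026), np.float64(0.039818746099787965))] expect x15, y28..40, x65
len 0.15709703866428898 w 0.054409227668824556 0.055917751684646376 ang -17.30375010652108
glass [0.54607074 0.03693299 0.036     ] in home -0.04723814023041792 -0.01488504774390584
knob white top [[0.64122054 0.01791608 0.14      ]] boss [0.64260558 0.01801619 0.014     ]
```

Emit:
carry_out --motion '[0,0.026,0,0,0,0,0,0,0.026,0,0,0,0,-3,0,0,0,0.034,0,0,0,0,0,0,0.034,0,0,0,0,0,0,0.034,0,0,0,0,0,0,0.034,0,0,0,0,0,0,0.03,0,0,0,0,0,0,0.015,0,0,0,0,0,0,0.007,0,0,0,0,0,0,0.0035,0,0,0,0,0,0,0,0,0,0,0,0,0,0,0,0,0]'

```text
clock: 6.33
tcp_pos: [0.5029, 0.0473, 0.0374]
ee_rot: [[-0.956, 0.293, 0.001], [0.293, 0.956, 0.0], [-0.001, 0.0, -1.0]]
ft_force: [0.3, 0.2, 0.4]
opening: 1.001
```

Run:
```python
from h import *
snap('wrist','w2.png');s=env.state();print(s['ft_force'],s['torque'],s['tcp_pos'])
```

```text
[ 0.31662274  0.32254699 -0.94017388] [ 0.02437318 -0.16678394  0.01383627] [0.50298899 0.04741926 0.0375701 ]
```

View pics/w2.png

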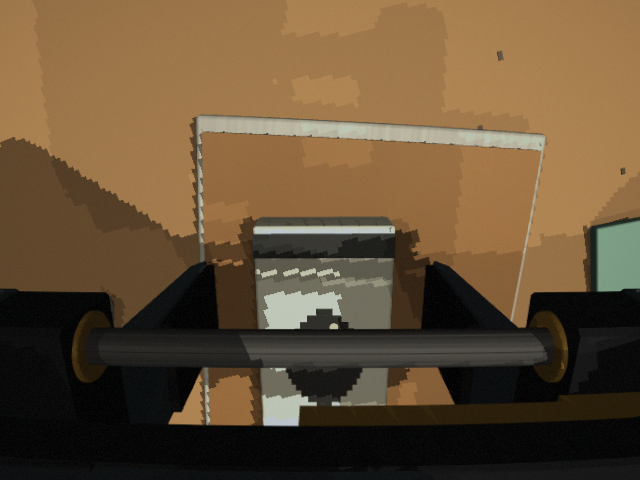

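The glass is straddled evenly and lies square to the jaws, so I'm closing.

Emit:
carry_out --motion '[1,0,0,0,0,0,0,1,0,0,0,0,0,0,1,0,0,0,0,0,0,1,0,0,0,0,0,0,1,0,0,0,0,0,0,1,0,0,0,0,0,0,1,0,0,0,0,0,0]'

```text
clock: 6.97
tcp_pos: [0.5023, 0.0476, 0.0366]
ee_rot: [[-0.956, 0.293, 0.0], [0.293, 0.956, 0.0], [-0.0, 0.0, -1.0]]
ft_force: [-0.5, 2.6, 3.3]
opening: 0.61
```

Run:
```python
from h import *
s=env.state();print(s['ft_force'],s['torque'],s['tcp_pos'],s['opening'])
```

```text
[-0.45168655  2.60447147  3.30432884] [ 0.48474183 -0.04014525 -0.01073535] [0.50229187 0.04759278 0.03657541] 0.6104940262646509
```

Emit:
carry_out --motion '[1,0,0,0,0,0,1.4,1,0,0,0,0,0,1.4,1,-0.004,0.001,0,0,0,0,1,-0.004,0.001,0,0,0,0,1,-0.004,0.001,0,0,0,0,1,-0.004,0.001,0,0,0,0,1,-0.004,0.001,0,0,0,0,1,-0.004,0.001,0,0,0,0,1,-0.004,0.001,0,0,0,0,1,-0.004,0.001,0,0,0,0,1,-0.004,0.001,0,0,0,0,1,-0.002,0.001,0,0,0,0,1,0,0,0,0,0,0,1,0,0,0,0,0,0]'

```text
clock: 8.13
tcp_pos: [0.5401, 0.0439, 0.0362]
ee_rot: [[-0.94, 0.341, -0.003], [0.341, 0.94, -0.0], [0.003, -0.001, -1.0]]
ft_force: [-6.4, 0.5, 9.4]
opening: 0.614
```

Run:
```python
from h import *
s=env.state();print(s['ft_force'],s['torque'],s['tcp_pos'],s['opening'])
snap('top','t3.png');snap('scene','s3.png')
t=cv2.imread('pics/t3.png')[110:250,245:365];cv2.imwrite('pics/c3.png',cv2.resize(t,None,fx=4,fy=4,interpolation=cv2.INTER_CUBIC))
```

```text
[-6.41580671  0.45205477  9.42993554] [ 0.12082207  1.23688685 -0.15411147] [0.5401098  0.04390018 0.03622597] 0.6142272844797643
```

View pics/c3.png

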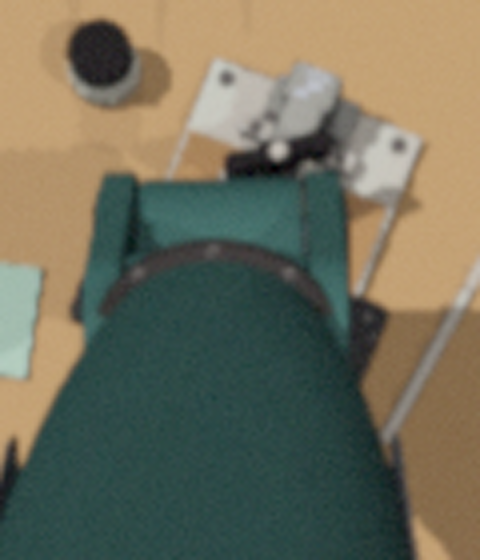

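The arm hides the jig from above, so I'll go by feel. Stiffness is about 5 N/mm. First I'll ease the downward pressure, then advance gently.

Emit:
carry_out --motion '[1,0,0,-0.001,0,0,0,1,0,0,-0.0005,0,0,0,1,-0.001,0,0,0,0,0,1,-0.001,0,0,0,0,0,1,-0.001,0,0,0,0,0,1,-0.001,0,0,0,0,0,1,0,0,0,0,0,0]'

```text
clock: 8.82
tcp_pos: [0.5453, 0.0426, 0.0379]
ee_rot: [[-0.941, 0.339, 0.0], [0.339, 0.941, -0.0], [-0.0, 0.0, -1.0]]
ft_force: [-1.1, 0.1, -3.6]
opening: 0.611
```

Emit:
carry_out --motion '[1,-0.001,0,0,0,0,0,1,-0.001,0,0,0,0,0,1,0,0,0,0,0,0]'

```text
clock: 9.07
tcp_pos: [0.5472, 0.0419, 0.038]
ee_rot: [[-0.941, 0.339, 0.0], [0.339, 0.941, 0.0], [-0.0, 0.0, -1.0]]
ft_force: [0.3, -0.9, -4.0]
opening: 0.615
```

Emit:
carry_out --motion '[1,-0.0008,0,0,0,0,0,1,-0.0007,0,0,0,0,0,1,0,0,0,0,0,0]'

```text
clock: 9.32
tcp_pos: [0.5481, 0.0415, 0.0378]
ee_rot: [[-0.941, 0.339, -0.001], [0.339, 0.941, 0.0], [0.001, -0.0, -1.0]]
ft_force: [-2.9, 1.2, -4.2]
opening: 0.611
```

Emit:
carry_out --motion '[1,-0.0007,0,0,0,0,0,1,-0.0005,0,0,0,0,0,1,0,0,0,0,0,0]'

```text
clock: 9.57
tcp_pos: [0.5481, 0.0414, 0.0375]
ee_rot: [[-0.941, 0.339, -0.003], [0.339, 0.941, 0.0], [0.003, -0.001, -1.0]]
ft_force: [-7.8, 5.1, 0.2]
opening: 0.613
```

Emit:
carry_out --motion '[1,0.0008,0,0,0,0,0,1,0.0007,0.001,0,0,0,0,1,0,0.001,0,0,0,0,1,0,0.001,0,0,0,0,1,0,0.001,0,0,0,0,1,0,0,0,0,0,0]'

```text
clock: 10.07
tcp_pos: [0.5495, 0.0455, 0.0379]
ee_rot: [[-0.941, 0.339, -0.0], [0.339, 0.941, 0.0], [0.0, 0.0, -1.0]]
ft_force: [-1.2, 0.0, -4.1]
opening: 0.61
```

Emit:
carry_out --motion '[1,0,0.0008,0,0,0,0,1,0,0.0007,0,0,0,0,1,0,0,0,0,0,0]'

```text
clock: 10.32
tcp_pos: [0.55, 0.0468, 0.0379]
ee_rot: [[-0.941, 0.339, -0.0], [0.339, 0.941, 0.0], [0.0, 0.0, -1.0]]
ft_force: [-2.2, 0.1, -4.5]
opening: 0.613
```

Emit:
carry_out --motion '[1,0,0.0006,0,0,0,0,1,0,0.0006,0,0,0,0,1,0,0,0,0,0,0]'

```text
clock: 10.57
tcp_pos: [0.5504, 0.0479, 0.038]
ee_rot: [[-0.941, 0.339, 0.0], [0.339, 0.941, 0.0], [-0.0, 0.0, -1.0]]
ft_force: [-1.0, 1.1, -4.6]
opening: 0.605
```

Emit:
carry_out --motion '[1,0,0.0006,0,0,0,0,1,0,0.0006,0,0,0,0,1,0,0,0,0,0,0]'

```text
clock: 10.82
tcp_pos: [0.5508, 0.0491, 0.0379]
ee_rot: [[-0.941, 0.339, 0.0], [0.339, 0.941, 0.0], [0.0, 0.0, -1.0]]
ft_force: [-1.3, -0.2, -3.9]
opening: 0.611
```

Emit:
carry_out --motion '[1,0,0.0006,0,0,0,0,1,0,0.0005,0,0,0,0,1,0,0,0,0,0,0]'

```text
clock: 11.07
tcp_pos: [0.5511, 0.0499, 0.0379]
ee_rot: [[-0.941, 0.339, -0.0], [0.339, 0.941, -0.0], [0.0, -0.0, -1.0]]
ft_force: [-2.1, -4.5, -3.6]
opening: 0.608
```

Emit:
carry_out --motion '[1,0,0,0.0008,0,0,0,1,-0.0006,0,0,0,0,0,1,-0.0006,0,0,0,0,0,1,0,0,0,0,0,0,1,0,0,0,0,0,0]'

```text
clock: 11.48
tcp_pos: [0.5512, 0.0498, 0.0369]
ee_rot: [[-0.941, 0.339, -0.002], [0.339, 0.941, 0.0], [0.002, -0.001, -1.0]]
ft_force: [-7.5, 1.7, 1.3]
opening: 0.61
```

Run:
```python
from h import *
s=env.state();R=np.array(s['ee_rot']);print(R.T@s['ft_force'],s['torque'],s['tcp_pos'],np.degrees(np.arctan2(-R[1,0],-R[0,0])))
```

```text
[ 7.61471662 -0.94434114 -1.30120864] [ 0.16868212  1.13677881 -0.25680587] [0.55120912 0.04983786 0.03687175] -19.81944350839914
```

Emit:
carry_out --motion '[1,0,0.0005,0,0,0,0,1,0.0006,0,0,0,0,0,1,0,0,0,0,0,0]'

```text
clock: 11.73
tcp_pos: [0.5513, 0.0501, 0.037]
ee_rot: [[-0.941, 0.339, -0.001], [0.339, 0.941, -0.0], [0.001, -0.001, -1.0]]
ft_force: [-5.5, -5.9, -1.0]
opening: 0.607
```

Emit:
carry_out --motion '[0.3,0,0,0,0,0,0,0.2,0,0,0,0,0,0,0.1,0,0,0,0,0,0,0,0,0,0,0,0,0,0,0,0,0,0,0,0,0,0,0,0,0,0,0]'

```text
clock: 12.23
tcp_pos: [0.5521, 0.0504, 0.0372]
ee_rot: [[-0.941, 0.339, 0.0], [0.339, 0.941, 0.0], [-0.0, 0.0, -1.0]]
ft_force: [-0.2, 0.3, -0.1]
opening: 0.995
```

Emit:
carry_out --motion '[0,0,0,-0.02,0,0,0,0,0,0,-0.04,0,0,0,0,0,0,-0.04,0,0,0,0,0,0,-0.04,0,0,0,0,0,0,-0.04,0,0,0,0,0,0,-0.04,0,0,0,0,-0.035,0,0,0,0,0,0,-0.035,0,0,0,0,0,0,0,0,0,0,0,0,0,0,0,0,0,0,0,0,0,0,0,0,0]'

```text
$.motion: bad value
```

Run:
```python
from h import *
snap('wrist','w4.png')
for th in('glass_center','wing','boss'):
    print(th,[(np.round(d['centre'],4).tolist(),round(d['p'],2)) for d in env.search_frame('wrist',th)[:2]])
s=env.state();print(s['tcp_pos'],s['ft_force'],s['torque'],s['joint_positions'][5])
```

```text
glass_center [([0.5453, 0.052, 0.0404], 0.57)]
wing [([0.4873, 0.072, 0.0186], 0.44)]
boss [([0.4847, 0.0751, 0.0154], 0.65)]
[0.55192017 0.05033043 0.03715618] [ 0.16633407  0.34023078 -0.34140567] [ 0.00848084 -0.13861987 -0.0059323 ] -67.38663287560863
```

View pics/w4.png

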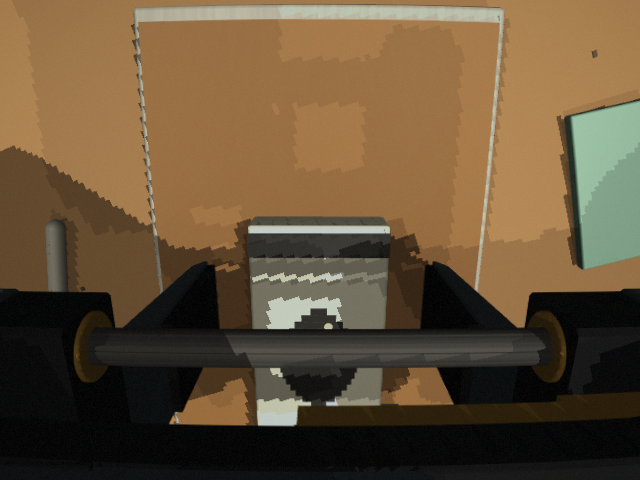

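That motion was refused because one number was missing, so the arm hadn't moved. The view shows the glass between the open fingers, parallel to the jig. Sending it again.

Emit:
carry_out --motion '[0,0,0,-0.02,0,0,0,0,0,0,-0.04,0,0,0,0,0,0,-0.04,0,0,0,0,0,0,-0.04,0,0,0,0,0,0,-0.04,0,0,0,0,0,0,-0.04,0,0,0,0,-0.035,0,0,0,0,0,0,-0.035,0,0,0,0,0,0,0,0,0,0,0,0,0,0,0,0,0,0,0]'

```text
clock: 13.27
tcp_pos: [0.6185, 0.0261, 0.257]
ee_rot: [[-0.941, 0.34, -0.0], [0.34, 0.941, 0.0], [0.0, -0.0, -1.0]]
ft_force: [-1.3, 0.2, -0.2]
opening: 1.003
```

Run:
```python
from h import *
snap('wrist','w5.png')
for th in('glass_center','wing','boss'):
    print(th,[(np.round(d['centre'],4).tolist(),round(d['p'],2)) for d in env.search_frame('wrist',th)[:2]])
s=env.state();print(s['tcp_pos'],s['ft_force'],s['torque'],s['joint_positions'][5])
```

```text
glass_center [([0.6648, -0.2186, 0.0113], 0.85), ([0.3683, -0.182, 0.0167], 0.7)]
wing [([0.6329, 0.0153, 0.1357], 0.79)]
boss [([0.5628, 0.0414, 0.0151], 0.87)]
[0.61679089 0.02686105 0.25669626] [ 0.3678983  -0.26140348 -0.43139347] [ 0.06492626 -0.12298554  0.00484966] -69.87091340416661
```

View pics/w5.png

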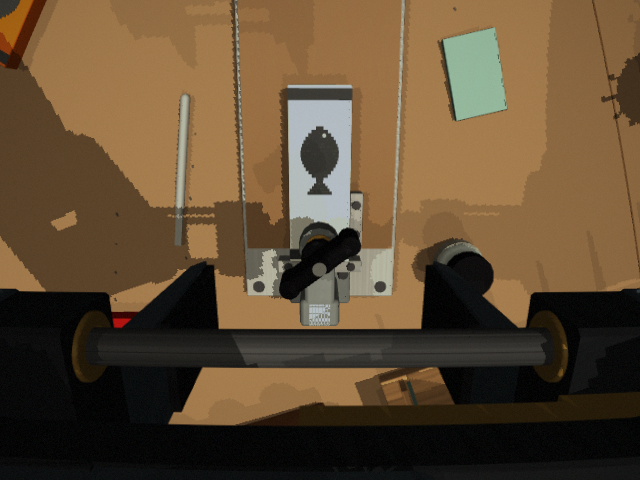

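The glass lies against the side stop at (352,215). The wing runs from (290,290) to (350,240), with its cap at (320,270). Next I'll compute its axis, height and yaw.

Run:
```python
from h import *
c=cam('wrist');t=cam('top')
for z in(.13,.135,.14,.145,.15,.155):
    print(z,ray(c,[(320,270)],z)[0,:2].round(4),ray(t,[(279/4+245,152/4+110)],z)[0,:2].round(4))
W=ray(c,[(289,287),(352,241)],.138);v=W[1]-W[0];print('ends',W.round(4),np.linalg.norm(v),'yaw',np.degrees(np.arctan2(v[1],v[0])))
ax=np.array([np.cos(np.radians(-19.82)),np.sin(np.radians(-19.82)),0]);y=np.array([-ax[1],ax[0],0])
G=ray(c,[(288,87),(353,87),(289,240),(352,190)],.036);B=ray(c,[(249,296),(394,296),(236,20),(403.5,20)],.014);S=ray(c,[(350,194),(362,192)],.032)
for n,P in(('glass',G),('base',B),('stop',S)): print(n,[((p-G[0])@ax*1e3,(p-G[0])@y*1e3) for p in P.round(4)])
v=G[2]-G[0];print('glass left ang',np.degrees(np.arctan2(v[1],v[0])))
# glass home expected from tcp: contact pose
```

```text
0.13 [0.6425 0.019 ] [0.6398 0.0141]
0.135 [0.6408 0.0196] [0.6385 0.0141]
0.14 [0.6391 0.0202] [0.6372 0.0141]
0.145 [0.6374 0.0208] [0.6359 0.0141]
0.15 [0.6357 0.0214] [0.6346 0.0141]
0.155 [0.634 0.022] [0.6333 0.014 ]
ends [[ 0.6444 -0.0048  0.138 ]
 [ 0.6275  0.0476  0.138 ]] 0.05505216876424919 yaw 107.89310495405792
glass [(np.float64(-0.031566203679015005), np.float64(0.016058167442938188)), (np.float64(-0.07840077548066163), np.float64(55.59238232191438)), (np.float64(135.8933164402663), np.float64(-1.3790325929440572)), (np.float64(88.82012051134429), np.float64(56.381630708625856))]
base [(np.float64(202.02381304839122), np.float64(-45.36184080664022)), (np.float64(201.92740518882735), np.float64(103.84405956437266)), (np.float64(-58.910168791221984), np.float64(-46.60968748169578)), (np.float64(-59.08869762043178), np.float64(100.75957026040302))]
stop [(np.float64(93.15625112365761), np.float64(54.96813457741087)), (np.float64(91.34195307772181), np.float64(65.90057815606764))]
glass left ang -20.404102995019976
```

The glass is home by every measure: rear edge to base front is 202 mm (205 expected), it is flush with the side stop, and its yaw is within 0.6°. Next I'll measure the wing's height in the unobstructed first scene picture.

Run:
```python
from h import *
im=cv2.imread('pics/s0.png')[255:345,345:415];im=cv2.resize(im,None,fx=6.5,fy=6.5,interpolation=cv2.INTER_CUBIC)
c=cam('scene')
for z,col in((.036,(255,0,0)),(.063,(0,255,0)),(.092,(0,0,255)),(.106,(0,255,255)),(.134,(255,0,255))):
    p=(proj(c,[[.639,.0185,z]])[0]-[345,255])*6.5;print(z,p);cv2.circle(im,tuple(int(v) for v in p),3,col,-1)
cv2.imwrite('pics/k0.png',im)
```

```text
0.036 [169.82419221 323.87434139]
0.063 [175.92244552 274.47688673]
0.092 [182.7003879  219.62843541]
0.106 [186.06082504 192.45642014]
0.134 [192.96232001 136.69613309]
```

View pics/k0.png

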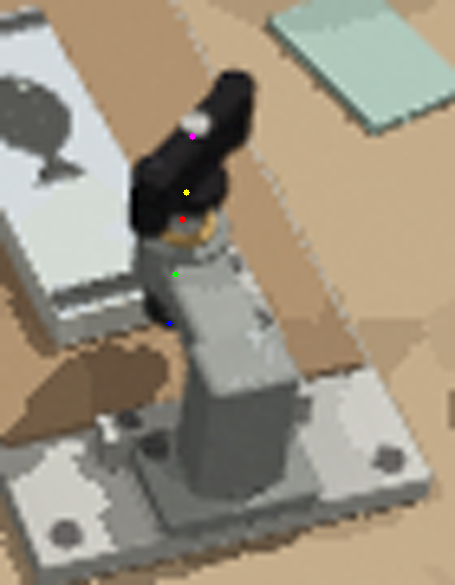

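The wing's cap sits at about z = 0.140, so the grip point is near 0.125. The wing stands clear above the boss. I'll position above it, turn the jaws and descend.

Emit:
carry_out --motion '[0,-0.0237,0,0,0,0,0,0,0,0,0,0,0,6.5,0,0,0,0,0,0,6.5,0,0,0,0,0,0,6.5,0,0,0,0,0,0,6.5,0,0,0,0,0,0,6.5,0,0,0,0,0,0,6.5,0,0,0,0,0,0,6.5,0,0,0,0,0,0,6.5,0,0,0,0,0,0,0,0,0,0,0.03,0,0,0,0,0,0,0.03,0,0,0,0,0,0,0.03,0,0,0,0,0,0,0.025,0,0,0,0,0,0,0.015,0,0,0,0,0,0,0.005,0,0,0,0,0,0,0,0,0,0]'

```text
clock: 14.88
tcp_pos: [0.6395, 0.0186, 0.1214]
ee_rot: [[-0.314, 0.949, -0.002], [0.949, 0.314, -0.0], [0.0, -0.001, -1.0]]
ft_force: [0.6, -0.3, -0.1]
opening: 0.998
```

Run:
```python
from h import *
snap('wrist','w6.png')
s=env.state();R=np.array(s['ee_rot']);print(s['tcp_pos'],s['ft_force'],s['torque'],s['joint_positions'],np.degrees(np.arctan2(R[1,0],R[0,0])))
```

```text
[0.64025467 0.01860132 0.12269643] [-0.21178402 -0.17878016  0.33624849] [-0.0084111  -0.16436744 -0.01030706] [-4.20988939e-01  2.43391482e+01  1.08709470e+02  1.58203881e-03
  4.69421142e+01 -1.86834816e+01] 108.26141252426942
```

View pics/w6.png

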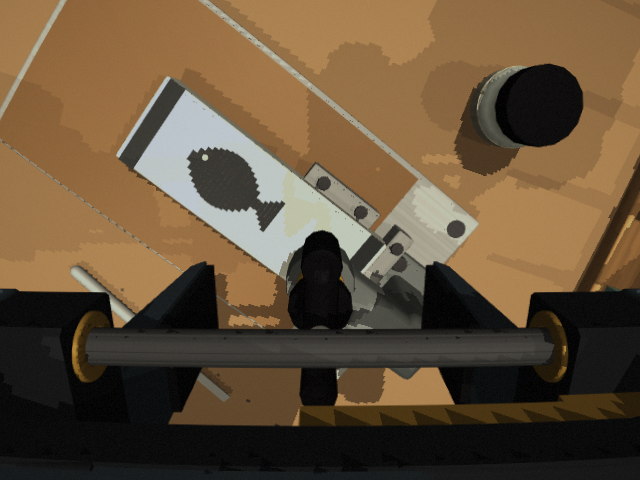

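The glass is seen against both stops, and the wing is centred between the jaws and square to them. Closing.

Emit:
carry_out --motion '[1,0,0,0,0,0,0,1,0,0,0,0,0,0,1,0,0,0,0,0,0,1,0,0,0,0,0,0,1,0,0,0,0,0,0,1,0,0,0,0,0,0,1,0,0,0,0,0,0,1,0,0,0,0,0,0,1,0,0,0,0,0,0,1,0,0,0,0,0,0]'

```text
clock: 15.77
tcp_pos: [0.64, 0.0185, 0.1221]
ee_rot: [[-0.312, 0.95, -0.0], [0.95, 0.312, -0.0], [0.0, -0.0, -1.0]]
ft_force: [-2.4, -0.7, -0.2]
opening: 0.299
```

```bash
cat > st.py <<'E'
from h import *
s=env.state();R=np.array(s['ee_rot']);yaw=np.degrees(np.arctan2(R[1,0],R[0,0]))
print('clk',round(s['clock'],2),'yaw',yaw.round(2),'p',np.round(s['tcp_pos'],4),'Ftool',(R.T@s['ft_force']).round(2),'Tw',np.round(s['torque'],3),'tau6',np.round(s['tau'][5],3),'q6',round(s['joint_positions'][5],2),'op',round(s['opening'],3))
E
python3 st.py
```

```text
clk 15.77 yaw 108.18 p [0.64   0.0185 0.1221] Ftool [ 0.11 -2.49  0.25] Tw [-0.116  0.327  0.019] tau6 -0.001 q6 -18.61 op 0.299
```

Emit:
carry_out --motion '[1,0,0,0,0,0,0,1,0,0,0,0,0,0,1,0,0,0,0,0,0,1,0,0,0,0,0,0]'

```text
clock: 16.1
tcp_pos: [0.6398, 0.0185, 0.1221]
ee_rot: [[-0.312, 0.95, -0.001], [0.95, 0.312, -0.0], [0.0, -0.001, -1.0]]
ft_force: [-4.2, -0.8, 2.3]
opening: 0.28
```

```bash
python3 st.py
```

```text
clk 16.1 yaw 108.19 p [0.6398 0.0185 0.1221] Ftool [ 0.52 -4.24 -2.31] Tw [-0.308  0.468 -0.038] tau6 -0.002 q6 -18.61 op 0.28
```

The opening is 25 mm where 13 mm is expected, and there is a sideways force of −4 N along tool y. One finger seems to touch first, so I'll shift toward −y and watch.

Emit:
carry_out --motion '[1,0,-0.001,0,0,0,0,1,0,-0.001,0,0,0,0,1,0,0,0,0,0,0,1,0,0,0,0,0,0]'

```text
clock: 16.43
tcp_pos: [0.6395, 0.0183, 0.1223]
ee_rot: [[-0.312, 0.95, 0.004], [0.95, 0.312, 0.001], [-0.0, 0.004, -1.0]]
ft_force: [9.5, 4.8, -8.2]
opening: 0.282
```

```bash
python3 st.py; python3 -c "
from h import *
im=snap('wrist','w7.png')"
```

```text
clk 16.43 yaw 108.17 p [0.6395 0.0183 0.1223] Ftool [ 1.57 10.51  8.22] Tw [ 0.686 -1.725  0.037] tau6 0.006 q6 -18.67 op 0.282
```

The grip is firm, but on the roughly 25 mm hub below the wing, because the fingertips are too low. I'll open, recentre, rise 11 mm and close on the wing itself.

Emit:
carry_out --motion '[1,0,0.0014,0,0,0,0,0.5,0,0,0,0,0,0,0.5,0,0,0,0,0,0,0.5,0,0,0,0,0,0,0.5,0,0,-0.005,0,0,0,0.5,0,0,-0.006,0,0,0,0.5,0,0,0,0,0,0,1,0,0,0,0,0,0,1,0,0,0,0,0,0,1,0,0,0,0,0,0,1,0,0,0,0,0,0,1,0,0,0,0,0,0,1,0,0,0,0,0,0,1,0,0,0,0,0,0]'

```text
clock: 17.65
tcp_pos: [0.6396, 0.0184, 0.1331]
ee_rot: [[-0.312, 0.95, 0.0], [0.95, 0.312, 0.0], [-0.0, 0.0, -1.0]]
ft_force: [3.0, 1.8, -2.2]
opening: 0.143
```

```bash
python3 st.py
```

```text
clk 17.65 yaw 108.2 p [0.6396 0.0184 0.1331] Ftool [0.77 3.36 2.25] Tw [ 0.263 -0.649  0.101] tau6 0.198 q6 -18.64 op 0.143
```

Now gripped on the wing (13 mm). I'm turning clockwise while sinking with the screw; the first 45° is safe because the gap is at least 3 mm.

Emit:
carry_out --motion '[1,0,0,0.00028,0,0,5,1,0,0,0.00028,0,0,5,1,0,0,0.00028,0,0,5,1,0,0,0.00028,0,0,5,1,0,0,0.00028,0,0,5]'

```text
clock: 18.07
tcp_pos: [0.6398, 0.0185, 0.1317]
ee_rot: [[0.123, 0.992, 0.001], [0.992, -0.123, 0.0], [0.0, 0.001, -1.0]]
ft_force: [5.9, 1.3, -2.6]
opening: 0.141
```

```bash
python3 st.py
```

```text
clk 18.07 yaw 82.96 p [0.6398 0.0185 0.1317] Ftool [2.05 5.7  2.6 ] Tw [ 0.251 -0.749  0.299] tau6 -1.926 q6 6.61 op 0.141
```

Emit:
carry_out --motion '[1,0,0,0.00028,0,0,5,1,0,0,0.00028,0,0,5,1,0,0,0.00028,0,0,5,1,0,0,0.00028,0,0,5]'

```text
clock: 18.4
tcp_pos: [0.6399, 0.0184, 0.1306]
ee_rot: [[0.455, 0.891, 0.001], [0.891, -0.455, -0.0], [0.0, 0.001, -1.0]]
ft_force: [5.8, -0.3, -4.9]
opening: 0.142
```

```bash
python3 st.py
```

```text
clk 18.4 yaw 62.96 p [0.6399 0.0184 0.1306] Ftool [2.38 5.28 4.91] Tw [ 0.141 -0.895  0.274] tau6 -1.924 q6 26.61 op 0.142
```

Emit:
carry_out --motion '[1,0.0005,0.0009,0.0004,0,0,3,1,0,0,0.0003,0,0,3,1,0,0,0.00017,0,0,3]'

```text
clock: 18.65
tcp_pos: [0.6402, 0.0184, 0.13]
ee_rot: [[0.587, 0.81, -0.001], [0.81, -0.587, -0.0], [-0.001, -0.001, -1.0]]
ft_force: [-3.2, 0.6, 5.4]
opening: 0.143
```

```bash
cat > st2.py <<'E'
exec(open('st.py').read())
T=[]
for i in range(4): env.capture('scene');T.append(env.state()['torque'][2])
print('rest Tz',np.round(T,3),env.state()['clock'])
E
python3 st2.py
```

```text
clk 18.65 yaw 54.06 p [0.6402 0.0184 0.13  ] Ftool [-1.37 -2.95 -5.39] Tw [0.087 0.506 0.201] tau6 -1.068 q6 35.51 op 0.143
rest Tz [ 0.03  -0.293 -0.271 -0.306] 18.85
```

Emit:
carry_out --motion '[1,0,0,0.00017,0,0,3,1,0,0,0.00017,0,0,3,1,0,0,0.00017,0,0,3]'

```text
clock: 19.1
tcp_pos: [0.6402, 0.0183, 0.1295]
ee_rot: [[0.706, 0.708, -0.001], [0.708, -0.706, -0.0], [-0.001, -0.0, -1.0]]
ft_force: [-2.5, -0.5, 5.1]
opening: 0.138
```

```bash
python3 st2.py
```

```text
clk 19.1 yaw 45.06 p [0.6402 0.0183 0.1295] Ftool [-2.14 -1.46 -5.07] Tw [-0.023  0.476  0.239] tau6 -1.109 q6 44.51 op 0.138
rest Tz [-0.02  -0.252 -0.26  -0.341] 19.3
```

Readings at rest show hysteresis, so I'll use readings taken while moving at a constant 3°/row; joint 6 torque looks very repeatable there.

Emit:
carry_out --motion '[1,0,0,0.00017,0,0,3,1,0,0,0.00017,0,0,3,1,0,0,0.00017,0,0,3]'

```text
clock: 19.55
tcp_pos: [0.6403, 0.0183, 0.129]
ee_rot: [[0.808, 0.589, -0.001], [0.589, -0.808, -0.0], [-0.001, -0.0, -1.0]]
ft_force: [-3.4, -0.3, 5.7]
opening: 0.141
```

```bash
python3 st.py
```

```text
clk 19.55 yaw 36.06 p [0.6403 0.0183 0.129 ] Ftool [-2.89 -1.78 -5.73] Tw [-0.105  0.402  0.227] tau6 -1.108 q6 53.51 op 0.141
```

Emit:
carry_out --motion '[1,0,0,0.00017,0,0,3,1,0,0,0.00017,0,0,3]'

```text
clock: 19.72
tcp_pos: [0.6403, 0.0183, 0.1287]
ee_rot: [[0.865, 0.501, -0.0], [0.501, -0.865, -0.0], [-0.001, -0.0, -1.0]]
ft_force: [-2.9, -0.6, 5.0]
opening: 0.145
```

```bash
python3 st.py
```

```text
clk 19.72 yaw 30.06 p [0.6403 0.0183 0.1287] Ftool [-2.84 -0.93 -5.04] Tw [-0.135  0.424  0.209] tau6 -1.083 q6 59.51 op 0.145
```

Emit:
carry_out --motion '[1,0,0,0.00017,0,0,3,1,0,0,0.00017,0,0,3]'

```text
clock: 19.88
tcp_pos: [0.6403, 0.0182, 0.1283]
ee_rot: [[0.913, 0.408, -0.001], [0.408, -0.913, -0.0], [-0.001, 0.0, -1.0]]
ft_force: [-2.1, -2.4, 6.0]
opening: 0.14
```

```bash
python3 st.py
```

```text
clk 19.88 yaw 24.06 p [0.6403 0.0182 0.1283] Ftool [-2.93  1.31 -5.96] Tw [-0.2    0.409  0.16 ] tau6 -1.083 q6 65.51 op 0.14
```

Joint 6 torque is steady at −1.083, so the screw is still running free. Continuing.

Emit:
carry_out --motion '[1,0,0,0.00017,0,0,3,1,0,0,0.00017,0,0,3]'

```text
clock: 20.05
tcp_pos: [0.6403, 0.0182, 0.128]
ee_rot: [[0.951, 0.31, -0.001], [0.31, -0.951, -0.0], [-0.001, 0.0, -1.0]]
ft_force: [-2.7, -1.9, 5.1]
opening: 0.141
```

```bash
python3 st.py
```

```text
clk 20.05 yaw 18.06 p [0.6403 0.0182 0.128 ] Ftool [-3.13  0.96 -5.09] Tw [-0.233  0.414  0.212] tau6 -1.082 q6 71.51 op 0.141
```

Emit:
carry_out --motion '[1,0,0,0.00017,0,0,3,1,0,0,0.00017,0,0,3]'

```text
clock: 20.22
tcp_pos: [0.6404, 0.0181, 0.1277]
ee_rot: [[0.978, 0.209, -0.0], [0.209, -0.978, -0.0], [-0.0, 0.0, -1.0]]
ft_force: [-2.8, -2.4, 6.1]
opening: 0.14
```

```bash
python3 st.py
```

```text
clk 20.22 yaw 12.06 p [0.6404 0.0181 0.1277] Ftool [-3.26  1.75 -6.09] Tw [-0.33   0.39   0.187] tau6 -1.082 q6 77.51 op 0.14
```

Emit:
carry_out --motion '[1,0,0,0.00017,0,0,3,1,0,0,0.00017,0,0,3]'

```text
clock: 20.38
tcp_pos: [0.6404, 0.0181, 0.1273]
ee_rot: [[0.994, 0.106, -0.0], [0.106, -0.994, -0.001], [-0.001, 0.0, -1.0]]
ft_force: [-2.0, -2.3, 5.4]
opening: 0.141
```

```bash
python3 st.py
```

```text
clk 20.38 yaw 6.06 p [0.6404 0.0181 0.1273] Ftool [-2.27  2.11 -5.42] Tw [-0.306  0.405  0.219] tau6 -1.082 q6 83.51 op 0.141
```

Emit:
carry_out --motion '[1,0,0,0.00017,0,0,3,1,0,0,0.00017,0,0,3]'

```text
clock: 20.55
tcp_pos: [0.6404, 0.0181, 0.127]
ee_rot: [[1.0, 0.001, -0.0], [0.001, -1.0, -0.001], [-0.0, 0.001, -1.0]]
ft_force: [-3.2, -2.3, 5.4]
opening: 0.139
```

```bash
python3 st.py
```

```text
clk 20.55 yaw 0.06 p [0.6404 0.0181 0.127 ] Ftool [-3.23  2.3  -5.35] Tw [-0.458  0.43   0.275] tau6 -1.082 q6 89.51 op 0.139
```

Emit:
carry_out --motion '[1,0,0,0.00017,0,0,3,1,0,0,0.00017,0,0,3]'

```text
clock: 20.72
tcp_pos: [0.6404, 0.018, 0.1267]
ee_rot: [[0.995, -0.103, -0.0], [-0.103, -0.995, -0.001], [-0.0, 0.001, -1.0]]
ft_force: [-2.6, -3.5, 5.6]
opening: 0.141
```

```bash
python3 st.py
```

```text
clk 20.72 yaw -5.94 p [0.6404 0.018  0.1267] Ftool [-2.22  3.78 -5.6 ] Tw [-0.478  0.439  0.208] tau6 -1.082 q6 95.51 op 0.141
```

Emit:
carry_out --motion '[1,0,0,0.00017,0,0,3,1,0,0,0.00017,0,0,3]'

```text
clock: 20.88
tcp_pos: [0.6404, 0.018, 0.1263]
ee_rot: [[0.978, -0.207, -0.0], [-0.207, -0.978, -0.001], [-0.0, 0.001, -1.0]]
ft_force: [-2.9, -3.7, 5.8]
opening: 0.139
```

```bash
python3 st.py
```

```text
clk 20.88 yaw -11.94 p [0.6404 0.018  0.1263] Ftool [-2.07  4.19 -5.76] Tw [-0.6    0.415  0.263] tau6 -1.082 q6 101.52 op 0.139
```

Emit:
carry_out --motion '[1,0,0,0.00017,0,0,3]'

```text
clock: 20.97
tcp_pos: [0.6404, 0.018, 0.1262]
ee_rot: [[0.966, -0.258, -0.0], [-0.258, -0.966, -0.001], [-0.0, 0.001, -1.0]]
ft_force: [-2.5, -4.3, 5.7]
opening: 0.141
```

```bash
python3 st.py
```

```text
clk 20.97 yaw -14.94 p [0.6404 0.018  0.1262] Ftool [-1.35  4.84 -5.68] Tw [-0.584  0.463  0.229] tau6 -1.082 q6 104.51 op 0.141
```

Emit:
carry_out --motion '[1,0,0,0.00017,0,0,3]'

```text
clock: 21.05
tcp_pos: [0.6403, 0.0179, 0.126]
ee_rot: [[0.951, -0.308, -0.0], [-0.308, -0.951, -0.001], [-0.0, 0.001, -1.0]]
ft_force: [-3.6, -4.5, 4.8]
opening: 0.139
```

```bash
python3 st.py
```

```text
clk 21.05 yaw -17.94 p [0.6403 0.0179 0.126 ] Ftool [-2.08  5.42 -4.78] Tw [-0.665  0.487  0.267] tau6 -1.082 q6 107.51 op 0.139
```

Emit:
carry_out --motion '[1,0,0,0.00017,0,0,3]'

```text
clock: 21.13
tcp_pos: [0.6403, 0.0179, 0.1258]
ee_rot: [[0.934, -0.357, -0.0], [-0.357, -0.934, -0.001], [-0.0, 0.001, -1.0]]
ft_force: [-3.7, -4.1, 6.4]
opening: 0.14
```

```bash
python3 st.py
```

```text
clk 21.13 yaw -20.94 p [0.6403 0.0179 0.1258] Ftool [-1.94  5.17 -6.38] Tw [-0.655  0.478  0.206] tau6 -1.083 q6 110.51 op 0.14
```

Emit:
carry_out --motion '[1,0,0,0.00017,0,0,3]'

```text
clock: 21.22
tcp_pos: [0.6403, 0.0179, 0.1256]
ee_rot: [[0.914, -0.406, -0.001], [-0.406, -0.914, -0.001], [-0.0, 0.001, -1.0]]
ft_force: [-2.8, -4.5, 6.7]
opening: 0.14
```

```bash
python3 st.py
```

```text
clk 21.22 yaw -23.94 p [0.6403 0.0179 0.1256] Ftool [-0.72  5.25 -6.73] Tw [-0.746  0.546  0.189] tau6 -1.083 q6 113.51 op 0.14
```

Emit:
carry_out --motion '[1,0,0,0.00017,0,0,3,1,0,0,0.00017,0,0,3]'

```text
clock: 21.38
tcp_pos: [0.6403, 0.0178, 0.1253]
ee_rot: [[0.867, -0.499, -0.001], [-0.499, -0.867, -0.001], [-0.0, 0.001, -1.0]]
ft_force: [-2.5, -4.5, 7.0]
opening: 0.141
```

```bash
python3 st.py
```

```text
clk 21.38 yaw -29.94 p [0.6403 0.0178 0.1253] Ftool [ 0.08  5.21 -7.01] Tw [-0.744  0.585  0.281] tau6 -1.084 q6 119.51 op 0.141
```

Emit:
carry_out --motion '[1,0,0,0.00017,0,0,3,1,0,0,0.00017,0,0,3]'

```text
clock: 21.55
tcp_pos: [0.6403, 0.0178, 0.125]
ee_rot: [[0.81, -0.587, -0.001], [-0.587, -0.81, -0.001], [-0.0, 0.001, -1.0]]
ft_force: [-3.7, -5.9, 6.8]
opening: 0.139
```

```bash
python3 st.py
```

```text
clk 21.55 yaw -35.94 p [0.6403 0.0178 0.125 ] Ftool [ 0.47  6.91 -6.77] Tw [-0.786  0.677  0.257] tau6 -1.074 q6 125.51 op 0.139
```

Emit:
carry_out --motion '[1,0,0,0.00017,0,0,3,1,0,0,0.00017,0,0,3]'

```text
clock: 21.72
tcp_pos: [0.6403, 0.0178, 0.1247]
ee_rot: [[0.744, -0.668, -0.001], [-0.668, -0.744, -0.001], [0.0, 0.001, -1.0]]
ft_force: [-4.7, -5.1, 8.7]
opening: 0.142
```

```bash
python3 st.py
```

```text
clk 21.72 yaw -41.93 p [0.6403 0.0178 0.1247] Ftool [-0.11  6.93 -8.68] Tw [-0.865  0.753  0.283] tau6 -1.053 q6 131.51 op 0.142
```

Joint 6 torque has started to rise (−1.084 → −1.074 → −1.053), so the foot met the glass at about q6 ≈ 123°. Now at roughly 10 N; adding 12°.

Emit:
carry_out --motion '[1,0,0,0.00017,0,0,3,1,0,0,0.00017,0,0,3]'

```text
clock: 21.88
tcp_pos: [0.6403, 0.0178, 0.1244]
ee_rot: [[0.67, -0.742, -0.001], [-0.742, -0.67, -0.001], [0.0, 0.001, -1.0]]
ft_force: [-4.2, -5.5, 9.7]
opening: 0.145
```

```bash
python3 st.py
```

```text
clk 21.88 yaw -47.93 p [0.6403 0.0178 0.1244] Ftool [ 1.25  6.84 -9.69] Tw [-0.885  0.905  0.272] tau6 -1.029 q6 137.51 op 0.145
```

Emit:
carry_out --motion '[1,0,0,0.00017,0,0,3,1,0,0,0.00017,0,0,3]'

```text
clock: 22.05
tcp_pos: [0.6402, 0.0177, 0.1242]
ee_rot: [[0.589, -0.808, -0.001], [-0.808, -0.589, -0.001], [0.0, 0.001, -1.0]]
ft_force: [-6.4, -6.9, 10.4]
opening: 0.142
```

```bash
python3 st.py
```

```text
clk 22.05 yaw -53.93 p [0.6402 0.0177 0.1242] Ftool [  1.81   9.3  -10.36] Tw [-0.857  1.012  0.336] tau6 -1.008 q6 143.51 op 0.142
```

Estimated 24–28 N. Adding about 9° more, then stopping softly.

Emit:
carry_out --motion '[1,0,0,0,0,0,3,1,0,0,0,0,0,3]'

```text
clock: 22.22
tcp_pos: [0.6401, 0.0177, 0.1239]
ee_rot: [[0.501, -0.865, -0.001], [-0.865, -0.501, -0.001], [0.0, 0.001, -1.0]]
ft_force: [-3.8, -6.8, 5.8]
opening: 0.139
```

```bash
python3 st.py
```

```text
clk 22.22 yaw -59.93 p [0.6401 0.0177 0.1239] Ftool [ 4.02  6.73 -5.78] Tw [-0.904  0.644  0.316] tau6 -0.97 q6 149.51 op 0.139
```

Emit:
carry_out --motion '[1,0,0,0,0,0,2,1,0,0,0,0,0,1,1,0,0,0,0,0,0,1,0,0,0,0,0,0,1,0,0,0,0,0,0]'

```text
clock: 22.63
tcp_pos: [0.6401, 0.0177, 0.1238]
ee_rot: [[0.457, -0.889, -0.001], [-0.889, -0.457, -0.001], [0.0, 0.001, -1.0]]
ft_force: [-2.9, -6.2, 5.0]
opening: 0.14
```

```bash
python3 st.py
```

```text
clk 22.63 yaw -62.81 p [0.6401 0.0177 0.1238] Ftool [ 4.22  5.46 -4.97] Tw [-1.026  0.537 -0.026] tau6 0.002 q6 152.38 op 0.14
```

About 40 N by both angle and torque, and the resting torque is near zero. Releasing and rising clear.

Emit:
carry_out --motion '[0.5,0,0,0,0,0,0,0.5,0,0,0,0,0,0,0.5,0,0,0,0,0,0,0.5,0,0,0,0,0,0,0.5,0,0,0,0,0,0,0.5,0,0,-0.02,0,0,0,0.5,0,0,-0.04,0,0,0,0.5,0,0,-0.04,0,0,0,0.5,0,0,-0.04,0,0,0,0.5,0,0,0,0,0,0,0.5,0,0,0,0,0,0]'

```text
clock: 23.55
tcp_pos: [0.6416, 0.0185, 0.2662]
ee_rot: [[0.457, -0.889, 0.005], [-0.89, -0.457, -0.0], [0.002, -0.004, -1.0]]
ft_force: [-0.6, -0.0, -0.6]
opening: 0.499
```

```bash
python3 st.py
python3 - <<'E'
from h import *
snap('wrist','w8.png');snap('scene','s8.png');print(env.state()['ft_force'])
E
```

```text
clk 23.55 yaw -62.81 p [0.6416 0.0185 0.2662] Ftool [-0.27  0.54  0.56] Tw [ 0.128  0.024 -0.047] tau6 -0.001 q6 152.38 op 0.499
[ 0.31748161 -0.03728629 -0.76022159]
```

View pics/w8.png

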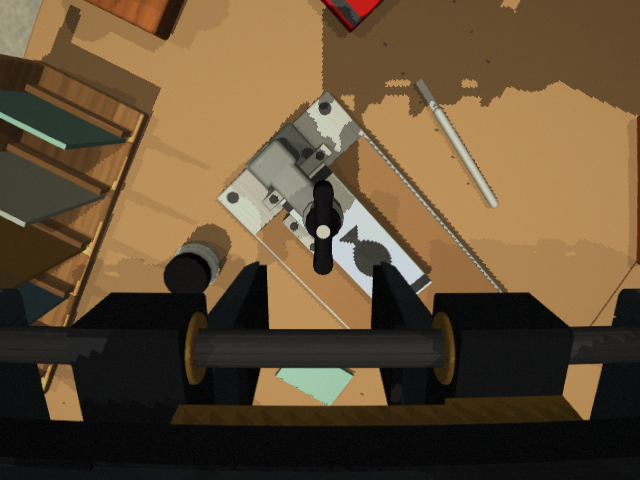

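The wing (323,185 to 323,270) is still lined up with the tool, so it hasn't turned back. The glass lies against both stops, the visible bystanders are untouched and the gripper is clear. Handing in.

```bash
python3 -c "
from h import *
print(env.close_job())"
```

```text
the job is handed in; nothing more can be done
None
```

The glass block is home in the jig and clamped at an estimated 40 N, and I handed the job in at about 24 s of the 72 s allowed. No verdict came back.

- **Seating the glass:** I gripped it across its rear half, squared it to the jig and felt for each stop. My force readings peaked at about 9 N on the end stop and 6 N on the side stop (limit 25 N). Wrist views afterwards showed it flush with both stops, with its yaw within about 0.6° of the jig's. Its rear edge measured 202 mm from the base front (205 mm expected), which is within camera error.
- **Clamping:** The first grip closed on the hub below the wing, so I let go, rose 11 mm and gripped the wing itself. I then turned it about 171° clockwise. The foot met the glass about 29° before the end.
- **Clamp force:** The 40 N is worked out, not measured directly. The turn past contact gives about 41 N. Joint 6 torque gave about 36 N some 3° before the end. The wrist torque was too noisy (±0.04 N m) to confirm it, though it did rise as expected.
- **Final state:** The gripper is clear, with about 0 N on the wrist. The wing had not turned back, and the bystanders in the last picture (craft knife, paint jar, offcut) looked unmoved. I did not recheck the scissors, swab jar, tape roll or pen at the end; the arm never worked near them.
- **Camera disagreement:** The top and wrist cameras differed by up to 6 mm on absolute positions, so I relied on contact and the wrist views.

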